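# Kettle on the hob, knob to the bar mark

## Robot

A 7-joint arm with a two-finger parallel gripper is mounted at the origin on a cart in front of the work surface, level with it; the furniture and walls round the work are solid. World frame = base frame: x ahead of the robot, y to its left, z up, the work surface at z = 0. Lengths are in m, angles in rad, forces in N, time in s.
With the tool pointing down it reaches from about 0.4 to 0.85 m from the base axis. Payload 10.4 kg.
Tool frame: the origin (TCP) lies midway between the tips of the shut fingers; the grasp point (between the pads) lies 19 mm behind it; z points along the fingers, y is the line along which they close (so a half turn about z gives the same grasp; the last joint's range is limited). The gripper opens to 87 mm and grips with 3 to 60 N. Pads are 19 mm wide; open, the fingers measure 117 mm over their backs; the gripper's body (75 mm by 190 mm) begins 51 mm behind the grasp point.
Start: joints at [-1.323, 0.332, -0.065, 1.46, 0.022, 1.35, -0.088], TCP at [0.167, 0.602, 0.188] pointing down, gripper open.
Joint ranges: [-2.6, 2.6], [-0.5, 2.12], [-1.47, 1.34], [0.16, 2.42], [-1.27, 4.41], [0.06, 2.06], [-2.6, 2.6]. Speed limits (rad/s): [2.22, 2.22, 2.79, 2.79, 3.14, 3.14, 3.14].

## Interface

Orientations are given as a unit quaternion [x, y, z, w].
In Python, from bench import r gives the robot as it stands.
- The arm moves only by the tool arm_command, never from a script. Its argument "moves" is one flat list of numbers, 4 for each row, row after row: the shift along the tool's x, y, z in cm, then the turn about the tool's z in degrees. A call has 1 to 12 rows; each row shifts and turns the commanded pose from where the row before left it, along the tool's axes as they then stand; what a row does not reach is not made up. A row lasts 1/12 s, in which the tool goes at most 41.7 mm and 7.16 degrees, less where a joint would pass 70% of its speed; a pose out of reach is approached as far as the arm can. A call with a gripper value outside its range is refused whole. "fingers" is the opening in per cent of the stroke, from 0 (shut) to 100 (fully open), set as the call begins (left out, the last holds). The fingers move at their own pace and stop on an object; "squeeze" is the grip in N (left out, the last holds). Time passes only in rows, so rows that do not move let the fingers close. It gives the time, the measured TCP pose, the force, the opening and the grip force at its end, in the units of the state.
- r.read_state(): the state, without advancing time (a new reading comes with each control period).
- r.camera(name): name is "side" or "top"; returns the picture (420x560x3 uint8, red, green, blue); there is no depth.
- r.camera_info(name): a dict with "fx", "fy", "cx", "cy" (pixels), "origin" and "attitude" of the camera in the world. Camera axes: x right, y up, looking along -z (the intrinsics and any distortion apply to the point x, -y, -z); pixel columns grow to the right and rows downward; lengths in m; the calibration is good to about 2 mm. A picture is of the moment at which its call begins. camera_info takes no time and is no camera call.
- r.close_job(): hands the job in; it is judged then, once.
The state is a dict: "time": time; "joint_positions": joint angles; "joint_vel": joint speeds; "joint_torque": joint torques, N m; "ee_pos": TCP position; "eef_rot": TCP orientation; "ft_force": force on the tool from outside, world axes, zero at the start; "torque": the same for the moment, N m; "width": finger opening in m; "grip_force": force on a finger pad.
Only numpy, scipy, OpenCV 4.12 (cv2) and the standard library are available. Lean on these libraries where they do the work, as an engineer would, in place of code of your own. Each camera call takes 0.05 s, during which the arm holds its last target. There are 200 camera calls.

## Task

Set the kettle down gently and upright in the middle of the portable hob's hotplate and let go of it. Only then turn the hob's knob clockwise until its pointer clicks in at the long bar mark, and let go. Carry the kettle upright and leave everything else where it is.

Things in the scene. Friction and masses are not known exactly. Their poses are not given: they have to be found in the camera images.
- hob: Portable single hob, white housing 385 x 250 mm, fixed, top face 50 mm high. Origin: under the centre of the round hotplate, at worktop height. Its -x axis points from the hotplate to the control panel with the knob (roughly towards the robot), +y is its left. The housing spans x -275 to +110 mm, y -125 to +125 mm.
- hob_plate (a point): Centre of the hotplate's top face: a dark round plate 180 mm across, standing 62 mm above the worktop.
- knob_grip (a point): On the upright axis of the black knob, 210 mm from the plate's centre along the hob's -x, 80 mm above the worktop. The knob's grip bar is 58 mm long, 16 mm thick with upright faces, from 62 to 96 mm above the worktop, on a disc 60 mm across. This point's x axis runs along the bar to its pointer end (white line) and turns with the knob.
- knob (a joint): Knob angle, rad, growing clockwise seen from above. Clicks 0.5 apart: 0 off (hollow ring mark); 0.5, 1.0, 1.5 round dots; 2.0 long bar mark (the only bar); 2.5 last dot. The pointer lies 1.25 - joint anticlockwise from the hob's +x. Starts at 0, 0.5 or 1.0. A click takes about 0.05 N m; let go within 0.15 of a click, it snaps in; stops lie just outside 0 and 2.5.
- kettle: Squat grey steel kettle with a black loop handle on top, 0.5 to 0.8 kg, 194 mm wide, 235 mm long with the spout, 162 mm high. Origin: on its underside, 20 mm off the body's centre. The spout points along its own -y, tip 114 mm from the origin; it starts pointing to the robot's right within 30 degrees. On the hob keep it clear of the knob.
- kettle_foot (a point): Centre of the kettle's round underside (about 190 mm across).
- kettle_handle (a point): Middle of the kettle's handle, straight above kettle_foot, 150 mm over the underside. The handle bar is 16 mm thick (across the kettle's x axis), runs along the kettle's y, nearly level for 25 mm either way, and here spans 139 to 162 mm over the underside; below it is the lid knob, 28 mm across, top at 125 mm.
- food_tin: Bystander, loose: low round food tin, 86 mm across, 40 mm high, standing on the worktop between the kettle and the robot. Origin: centre of its underside.
- spice_jar: Bystander, loose: spice jar with a dark cap, 44 mm across, 105 mm high, standing near the tin. Origin: centre of its underside.
- pepper_mill: Bystander, loose: wooden pepper mill, 58 mm across, 170 mm high, at the left side. Origin: centre of its underside.
- mug: Bystander, loose: mug, 84 mm across, 100 mm high, at the left side. Origin: its underside.
- avocado: Bystander, loose: avocado, 101 mm long, 68 mm high, at the right side. Origin: its underside.

How it is judged:
On the way:
1. the kettle stands released on the hotplate while the knob is still at its low start (off to second dot) (horizontal distance between kettle_foot and hob_plate below 0.03 m and z of kettle_foot in the frame of hob_plate below 0.006 m and angle between kettle's own z axis and vertical below 0.06 rad and contact force between the fingers and kettle below 0.1 N and contact force between kettle and hob above 2 N and value of joint knob below 1.25 rad), for 0.2 s.
At the end, for the whole second after the job is handed in: The kettle stands upright and still on the hotplate, the centre of its underside within 30 mm of the plate's centre, and the knob rests at the long bar mark (2.0 rad, within 0.15) (horizontal distance between kettle_foot and hob_plate below 0.03 m and z of kettle_foot in the frame of hob_plate below 0.006 m and angle between kettle's own z axis and vertical below 0.06 rad and linear speed of kettle below 0.02 m/s and value of joint knob between 1.85 and 2.15 rad); the robot touches nothing.
It fails at once if the kettle is tipped more than 30 degrees (angle between kettle's own z axis and vertical above 0.52 rad).
It fails at once if the kettle is dropped or slammed on the hob (over 80 N) (contact force between kettle and hob above 80 N).
It fails at once if a bystander is shifted more than 30 mm (distance of any of food_tin, spice_jar, pepper_mill, mug, avocado from where it was at the start of the episode above 0.03 m).
It also fails if it takes over 72 s, if anything falls off the work surface, if the arm or the gripper's body presses on something with over 40 N, if the wrist force passes 120 N, or if a joint passes its speed limit or range.

## Working session

There is one attempt and no reset: what is moved stays moved. The work goes in short steps, Python scripts to look and compute and a tool call to move; the robot and the scene stay as the last step left them, time stands still between calls to the robot, and variables do not carry over. Pictures are saved under pics/ and viewed, at most 10 in all, crops included, and the job is handed in when it is done.

Besides the shell and the picture viewer there is one more tool, called after ">>>" by a JSON object that holds its "op" and its "data", one argument or row to a line. arm_command: Moves the arm, as the interface text tells. Its arguments: {"type":"object","properties":{"moves":{"type":"array"},"fingers":{"type":"number"},"squeeze":{"type":"number"}},"required":["moves"]}

```bash
mkdir -p pics; ls; python3 - <<'E'
from bench import r
import cv2
for n in("top","side"):
    cv2.imwrite(f"pics/{n}0.png",r.camera(n)[:,:,::-1]); print(r.camera_info(n))
s=r.read_state();print(s["time"],s["ee_pos"],s["eef_rot"],s["width"])
E
```

```text
pics
{'fx': 395.62687880087725, 'fy': 395.62687880087725, 'cx': 274.9760913303134, 'cy': 212.67028291645198, 'origin': array([0.28565738, 0.02730551, 1.50860224]), 'attitude': array([ 0.06436093, -0.06457307, -0.69392223,  0.71425481])}
{'fx': 386.9786285705747, 'fy': 386.9786285705747, 'cx': 277.07475092165845, 'cy': 215.40729896377286, 'origin': array([ 0.48070831, -1.27792515,  1.01477056]), 'attitude': array([ 0.46849065, -0.00562611, -0.03068781,  0.88291739])}
0.1 [0.16705431 0.60186063 0.18744947] [ 1.34957583e-01  9.90851182e-01 -6.16527482e-04 -7.19511420e-05] 0.08715267549115698
```

View pics/top0.png

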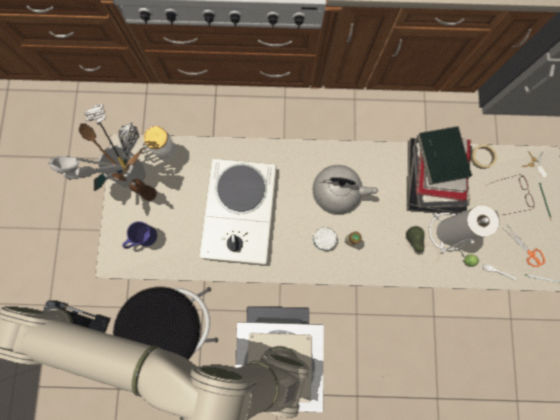

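View pics/side0.png

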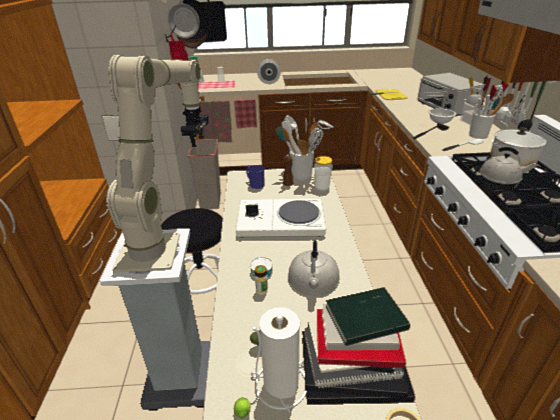

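The top view shows the kettle at about (338,189), the hob plate at (241,188) and the knob at (235,242). The tin is at (325,238) and the jar at (355,239). The arm hangs left of the hob. I'll enlarge the key areas.

```bash
python3 - <<'E'
import cv2,numpy as np
t=cv2.imread("pics/top0.png");s=cv2.imread("pics/side0.png")
z=lambda im,x,y,w,h,k:cv2.resize(im[y:y+h,x:x+w],None,fx=k,fy=k,interpolation=cv2.INTER_CUBIC)
a=z(t,195,150,100,125,4)   # 400x500
b=z(t,305,155,80,100,4) #320x400
cv2.imwrite("pics/c1.png",np.hstack([a,cv2.copyMakeBorder(b,0,100,0,0,0)]))
cv2.imwrite("pics/c2.png",z(s,230,190,120,110,5))
E
```

```text
(no output)
```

View pics/c1.png

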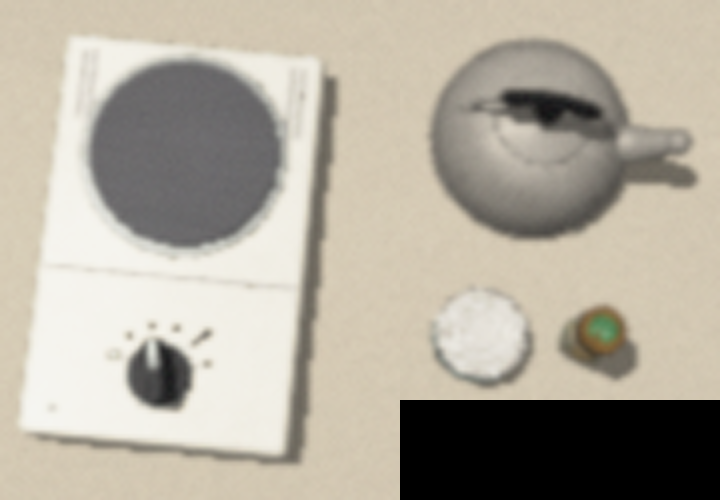

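View pics/c2.png

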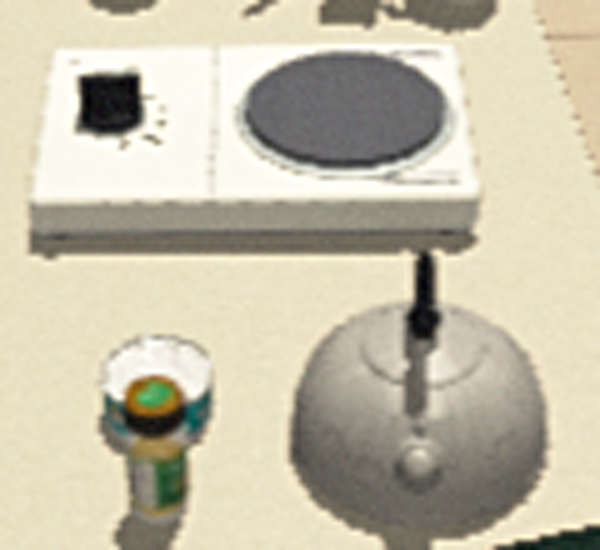

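In the crops, full-image positions are: plate (241.2,188.2), knob (235,243), white pointer tip about (233,235.5). The pointer is near the third mark, so about 1.0. The kettle handle runs from about (331.5,179.2) to (355,183), the body centre is (338,189.5) and the spout tip (377.5,190.5). In the side view the handle top is about (315,242), the plate (299,212) and the knob top (252,207).

```bash
cat > h.py <<'E'
from bench import r
import numpy as np, cv2
from scipy.spatial.transform import Rotation as R
def ray(n,u,v,z):
    c=r.camera_info(n);d=R.from_quat(c["attitude"]).apply([(u-c["cx"])/c["fx"],-(v-c["cy"])/c["fy"],-1])
    o=c["origin"];return (o+d*(z-o[2])/d[2])[:2].round(4)
def proj(n,p):
    c=r.camera_info(n);q=R.from_quat(c["attitude"]).inv().apply(np.array(p)-c["origin"])
    return np.array([c["cx"]+c["fx"]*q[0]/-q[2],c["cy"]+c["fy"]*q[1]/q[2]]).round(1)
def tool(p,yawx=None):
    "shift in tool axes (cm) to world point p"
    s=r.read_state();return (R.from_quat(s["eef_rot"]).inv().apply(np.array(p)-s["ee_pos"])*100).round(2)
E
python3 - <<'E'
from h import *
P=lambda k,*a:print(k,ray(*a))
P("plate top","top",241.25,188.25,.062);P("plate side","side",299,212,.062)
P("hob corner NW","top",195+68/4,150+38/4,.05);P("NE","top",195+321/4,150+58/4,.05)
P("SW","top",195+20/4,150+430/4,.05);P("SE","top",195+283/4,150+457/4,.05)
P("knob","top",235.2,243.5,.062)
P("tip","top",233,235.5,.096)
P("bar mark in","top",195+193/4,150+345/4,.05);P("bar out","top",195+212/4,150+330/4,.05);P("ring","top",195+113/4,150+354/4,.05)
P("hL","top",331.5,179.25,.158);P("hR","top",355,183,.158);P("body","top",338,189.5,.06);P("spout","top",377.5,190.5,.1)
P("handle side top","side",230+425/5,190+253/5,.162)
P("tin","top",325.5,239,.04);P("jar","top",355.5,238,.105)
P("body side low","side",230+420/5,190+465/5,.06)
E
```

```text
plate top [0.6424 0.1602]
plate side [0.645 0.145]
hob corner NW [0.7556 0.2786]
NE [0.7428 0.0351]
SW [0.3797 0.301 ]
SE [0.362 0.059]
knob [0.4337 0.1731]
tip [0.4587 0.179 ]
bar mark in [0.4627 0.1458]
bar out [0.4772 0.1288]
ring [0.4522 0.2194]
hL [ 0.6607 -0.1654]
hR [ 0.6495 -0.2482]
body [ 0.6487 -0.204 ]
spout [ 0.6392 -0.3422]
handle side top [ 0.6651 -0.1928]
tin [ 0.4625 -0.1605]
jar [ 0.4613 -0.2592]
body side low [ 0.6499 -0.3012]
```

```bash
cat >> h.py <<'E'
def plan(p,yang,n):
    "rows to world TCP p with tool y at world angle yang (deg), n rows, straight line"
    s=r.read_state();M=R.from_quat(s["eef_rot"]).as_matrix();a=np.degrees(np.arctan2(M[1,1],M[0,1]))
    p0=np.array(s["ee_pos"]);c=p0.copy();d=(yang-a+180)%360-180;print("t",round(s["time"],2),"from",p0.round(4),"yang",a.round(2),"turn",-d)
    ca=a
    for i in range(1,n+1):
        w=p0+(np.array(p)-p0)*i/n-c;Y=np.array([np.cos(np.radians(ca)),np.sin(np.radians(ca)),0]);Z=np.array([0,0,-1]);X=np.cross(Y,Z)
        k=(np.array([w@X,w@Y,w@Z])*100).round(1);t=round(-(a+d*i/n-ca),1)
        print(*k,t,sep=",",end=",  ");c=c+(X*k[0]+Y*k[1]+Z*k[2])/100;ca-=t
    print("\nend",c.round(4),round(ca,1))
E
python3 - <<'E'
from h import *
plan([.653,-.206,.30],-6.6,30)
E
```

```text
t 0.1 from [0.1671 0.6019 0.1874] yang 74.49 turn 81.08766193536961
-2.3,-2.2,-0.4,2.7,  -2.4,-2.0,-0.4,2.7,  -2.4,-2.0,-0.3,2.7,  -2.6,-1.8,-0.4,2.7,  -2.6,-1.7,-0.4,2.7,  -2.8,-1.5,-0.4,2.7,  -2.8,-1.5,-0.3,2.7,  -2.8,-1.3,-0.4,2.7,  -2.9,-1.2,-0.4,2.7,  -3.0,-1.0,-0.4,2.7,  -3.0,-0.9,-0.3,2.7,  -3.1,-0.7,-0.4,2.7,  -3.0,-0.6,-0.4,2.7,  -3.2,-0.5,-0.4,2.7,  -3.1,-0.3,-0.3,2.7,  -3.1,-0.2,-0.4,2.7,  -3.2,0.0,-0.4,2.7,  -3.1,0.2,-0.4,2.8,  -3.1,0.2,-0.3,2.7,  -3.1,0.5,-0.4,2.7,  -3.1,0.6,-0.4,2.7,  -3.1,0.7,-0.4,2.7,  -3.0,0.9,-0.3,2.7,  -3.0,1.0,-0.4,2.7,  -2.9,1.1,-0.4,2.7,  -2.9,1.3,-0.4,2.7,  -2.8,1.4,-0.3,2.7,  -2.7,1.6,-0.4,2.7,  -2.7,1.6,-0.4,2.7,  -2.5,1.8,-0.4,2.7,  
end [ 0.6526 -0.2055  0.3004] -6.6
```

>>> {"op": "arm_command", "data": {
  "moves": [-1, -1, -3, 0, -2.3, -2.2, -3, 2.7, -2.4, -2.0, -2.5, 2.7, -2.4, -2, -2, 2.7, -2.6, -1.8, -1, 2.7, -2.6, -1.7, 0, 2.7, -2.8, -1.5, 0, 2.7, -2.8, -1.5, 0, 2.7, -2.8, -1.3, 0, 2.7, -2.9, -1.2, 0, 2.7, -3, -1, 0, 2.7, -3, -0.9, 0, 2.7],
  "fingers": 100
}}

```text
time: 1.1
ee_pos: [0.3518, 0.2933, 0.3015]
eef_rot: [0.385, 0.923, -0.0, -0.0]
ft_force: [0.9, 1.1, 0.7]
width: 0.0869
grip_force: 0.0
```

```bash
python3 -c "
from h import *
plan([.653,-.206,.28],-6.6,18)"
```

```text
t 1.1 from [0.3518 0.2933 0.3015] yang 44.65 turn 51.25215610751903
-3.1,-0.8,0.1,2.8,  -3.2,-0.6,0.1,2.9,  -3.2,-0.4,0.2,2.8,  -3.3,-0.3,0.1,2.9,  -3.2,-0.1,0.1,2.8,  -3.2,0.0,0.1,2.9,  -3.3,0.2,0.1,2.8,  -3.2,0.4,0.2,2.9,  -3.2,0.5,0.1,2.8,  -3.2,0.7,0.1,2.9,  -3.1,0.8,0.1,2.8,  -3.1,1.0,0.1,2.9,  -3.0,1.1,0.2,2.8,  -3.0,1.3,0.1,2.9,  -2.9,1.5,0.1,2.8,  -2.8,1.5,0.1,2.9,  -2.7,1.8,0.1,2.8,  -2.7,1.8,0.2,2.9,  
end [ 0.6528 -0.2059  0.2795] -6.6
```

>>> {"op": "arm_command", "data": {
  "moves": [-3.1, -0.8, 0.1, 2.8, -3.2, -0.6, 0.1, 2.9, -3.2, -0.4, 0.2, 2.8, -3.3, -0.3, 0.1, 2.9, -3.2, -0.1, 0.1, 2.8, -3.2, 0.0, 0.1, 2.9, -3.3, 0.2, 0.1, 2.8, -3.2, 0.4, 0.2, 2.9, -3.2, 0.5, 0.1, 2.8, -3.2, 0.7, 0.1, 2.9, -3.1, 0.8, 0.1, 2.8, -3.1, 1.0, 0.1, 2.9]
}}

```text
time: 2.1
ee_pos: [0.5533, -0.0392, 0.2875]
eef_rot: [0.64, 0.769, 0.0, -0.0]
ft_force: [0.7, 0.2, -0.4]
width: 0.0869
grip_force: 0.0
```

```bash
python3 -c "
from h import *
plan([.653,-.206,.21],-6.6,8)"
```

```text
t 2.1 from [ 0.5533 -0.0392  0.2875] yang 10.47 turn 17.066150745127345
-2.3,0.8,1.0,2.1,  -2.2,1.0,0.9,2.2,  -2.2,1.0,1.0,2.1,  -2.2,1.1,1.0,2.1,  -2.1,1.2,0.9,2.2,  -2.1,1.2,1.0,2.1,  -2.0,1.3,1.0,2.1,  -2.0,1.5,1.0,2.2,  
end [ 0.6535 -0.2059  0.2095] -6.6
```

>>> {"op": "arm_command", "data": {
  "moves": [-2.3, 0.8, 1.0, 2.1, -2.2, 1.0, 0.9, 2.2, -2.2, 1.0, 1.0, 2.1, -2.2, 1.1, 1.0, 2.1, -2.1, 1.2, 0.9, 2.2, -2.1, 1.2, 1.0, 2.1, -2.0, 1.3, 1.0, 2.1, -2.0, 1.5, 1.0, 2.2, 0, 0, 0, 0, 0, 0, 0, 0]
}}

```text
time: 2.93
ee_pos: [0.6528, -0.2055, 0.208]
eef_rot: [0.747, 0.665, -0.001, -0.001]
ft_force: [0.5, 0.6, 0.1]
width: 0.0873
grip_force: 0.0
```

```bash
python3 - <<'E'
from h import *
s=r.camera("side")[:,:,::-1];cv2.imwrite("pics/s1f.png",s)
cv2.imwrite("pics/s1.png",cv2.resize(s[180:320,255:375],None,fx=4,fy=4,interpolation=cv2.INTER_CUBIC))
print(r.read_state()["ee_pos"],proj("side",r.read_state()["ee_pos"]))
print(proj("side",[.653,-.206,.162]),proj("side",[.653,-.206,0]),proj("side",[.639,-.339,.1]))
E
```

```text
[ 0.65314401 -0.20440136  0.20905639] [312.6 232.1]
[312.1 243.1] [310.8 276.8] [312.7 282.4]
```

View pics/s1.png

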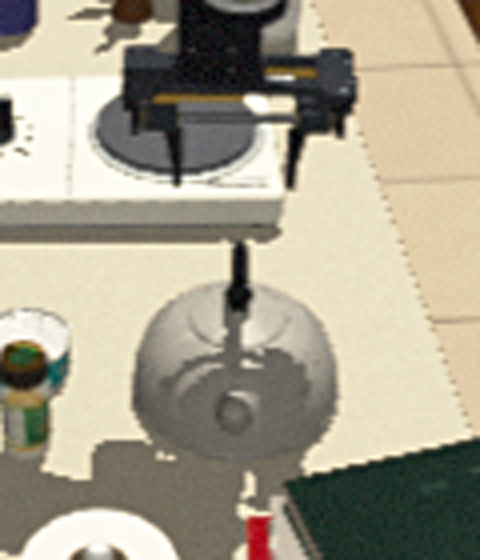

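The open fingers straddle the handle: tips at crop (177,186) and (291,186), handle at x≈239. The handle sits about 3–4 mm further +x, so I'll nudge that way, descend and close.

>>> {"op": "arm_command", "data": {
  "moves": [0, 0.3, 0.5, 0, 0, 0, 1.5, 0, 0, 0, 1.5, 0, 0, 0, 1.5, 0, 0, 0, 1.5, 0, 0, 0, 1.0, 0, 0, 0, 0, 0, 0, 0, 0, 0]
}}

```text
time: 3.65
ee_pos: [0.6565, -0.2038, 0.135]
eef_rot: [0.746, 0.666, 0.0, -0.0]
ft_force: [0.8, 0.2, 0.2]
width: 0.0869
grip_force: 0.0
```

>>> {"op": "arm_command", "data": {
  "moves": [0, 0, 0, 0, 0, 0, 0, 0, 0, 0, 0, 0, 0, 0, 0, 0, 0, 0, 0, 0, 0, 0, 0, 0, 0, 0, 0, 0, 0, 0, 0, 0, 0, 0, 0, 0, 0, 0, 0, 0],
  "fingers": 0,
  "squeeze": 40
}}

```text
time: 4.48
ee_pos: [0.6564, -0.2046, 0.1346]
eef_rot: [0.746, 0.666, -0.0, -0.0]
ft_force: [-0.8, -0.1, 0.6]
width: 0.0284
grip_force: 0.0
```

>>> {"op": "arm_command", "data": {
  "moves": [0, 0, 0, 0, 0, 0, 0, 0, 0, 0, 0, 0, 0, 0, 0, 0, 0, 0, 0, 0, 0, 0, 0, 0]
}}

```text
time: 4.98
ee_pos: [0.6564, -0.2046, 0.1347]
eef_rot: [0.746, 0.666, 0.0, -0.0]
ft_force: [-0.1, 0.1, -0.4]
width: 0.0006
grip_force: 0.0
```

>>> {"op": "arm_command", "data": {
  "moves": [0, 0, -0.5, 0, 0, 0, -1, 0, 0, 0, -1.5, 0, 0, 0, -1.5, 0, 0, 0, -1.5, 0, 0, 0, -1.5, 0, 0, 0, -1.5, 0, 0, 0, -1, 0, 0, 0, 0, 0, 0, 0, 0, 0]
}}

```text
time: 5.82
ee_pos: [0.6566, -0.2048, 0.2352]
eef_rot: [0.746, 0.666, 0.0, 0.0]
ft_force: [-0.4, -0.9, -0.9]
width: 0.0006
grip_force: 0.0
```

```bash
python3 - <<'E'
from h import *
a=r.camera("side")[:,:,::-1];b=r.camera("top")[:,:,::-1];cv2.imwrite("pics/t2f.png",b)
z=lambda im,x,y,w,h,k:cv2.resize(im[y:y+h,x:x+w],None,fx=k,fy=k,interpolation=cv2.INTER_CUBIC)
cv2.imwrite("pics/l.png",np.hstack([z(a,255,150,100,140,4),z(b,295,140,100,140,4)]))
s=r.read_state();print(s["time"],s["width"],s["grip_force"],s["ft_force"],s["torque"],s["ee_pos"])
E
```

```text
5.9167 0.0008998185315868773 0.0 [-0.15070286  0.22719809 -0.31261414] [-0.08261566  0.04752084 -0.01279045] [ 0.65609673 -0.20442723  0.23375597]
```

View pics/l.png

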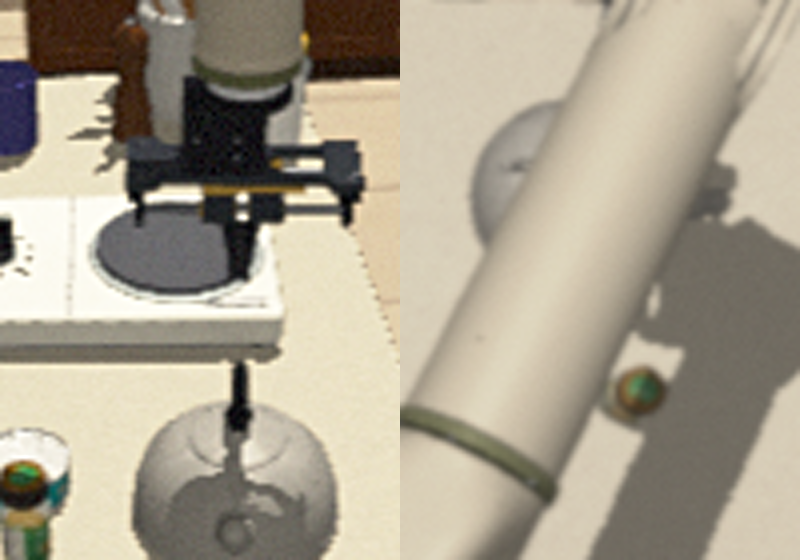

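The grasp missed: the fingers shut on nothing. The shut tip in the side view is at about (314.7,220), the kettle handle top at (314.7,241). I'll check the side calibration against points known from the top view.

```bash
python3 - <<'E'
from h import *
p=r.read_state()["ee_pos"]
print("tcp side",proj("side",p),"top",proj("top",p))
for d in([0,.02,0],[0,0,.02],[.02,0,0]):print(d,proj("side",np.array(p)+d))
for k,q in dict(SE=[.362,.059,.05],NE=[.743,.035,.05],NW=[.7556,.2786,.05],SW=[.38,.301,.05],plate=[.6424,.16,.062],tin=[.4625,-.1605,.04],jar=[.4613,-.2592,.105],hL=[.6607,-.1654,.158],hR=[.6495,-.2482,.158],foot=[.65,-.206,0]).items():print(k,proj("side",q))
print(r.camera_info("side"),r.read_state()["joint_positions"])
E
```

```text
tcp side [313.6 226.3] top [346.4 174.9]
[0, 0.02, 0] [312.8 223. ]
[0, 0, 0.02] [313.8 221.6]
[0.02, 0, 0] [319.4 226. ]
SE [234.7 228.8]
NE [324.8 227.6]
NW [319.2 197.5]
SW [240.1 198.7]
plate [298.1 210.2]
tin [259.6 263.5]
jar [259.1 268.2]
hL [312.7 236.9]
hR [312.7 251.6]
foot [310.  276.9]
{'fx': 386.9786285705747, 'fy': 386.9786285705747, 'cx': 277.07475092165845, 'cy': 215.40729896377286, 'origin': array([ 0.48070831, -1.27792515,  1.01477056]), 'attitude': array([ 0.46849065, -0.00562611, -0.03068781,  0.88291739])} [-0.23365654  0.53435615  0.74094303  1.22938201 -0.3516524   1.50607154
  0.34375684]
```

```bash
python3 - <<'E'
from h import *
p=[.16705,.60186,.18745]
print("side",proj("side",p),"top",proj("top",p), "tip 35mm up", proj("side",np.add(p,[0,0,.035])),proj("top",np.add(p,[0,0,.035])))
print("y+48", proj("side",np.add(p,[0,.048,0])),proj("top",np.add(p,[0,.048,0])))
y=np.array([.267,.964,0])*.05
for n in("side","top"):print([proj(n,p+s*y) for s in(1,-1)])
z=lambda im,x,y,w,h,k:cv2.resize(im[y:y+h,x:x+w],None,fx=k,fy=k,interpolation=cv2.INTER_CUBIC)
a=cv2.imread("pics/side0.png");b=cv2.imread("pics/top0.png")
cv2.imwrite("pics/g.png",np.hstack([z(a,160,80,60,80,6),z(b,40,290,70,80,6)]))
E
```

```text
side [198.1 147.7] top [ 95.1 317.8] tip 35mm up [197.2 141.4] [ 90.1 318.7]
y+48 [199.1 143.9] [ 80.3 317.4]
[array([201.7, 143.8]), array([194.5, 151.7])]
[array([ 80.7, 313.2]), array([109.5, 322.5])]
```

View pics/g.png

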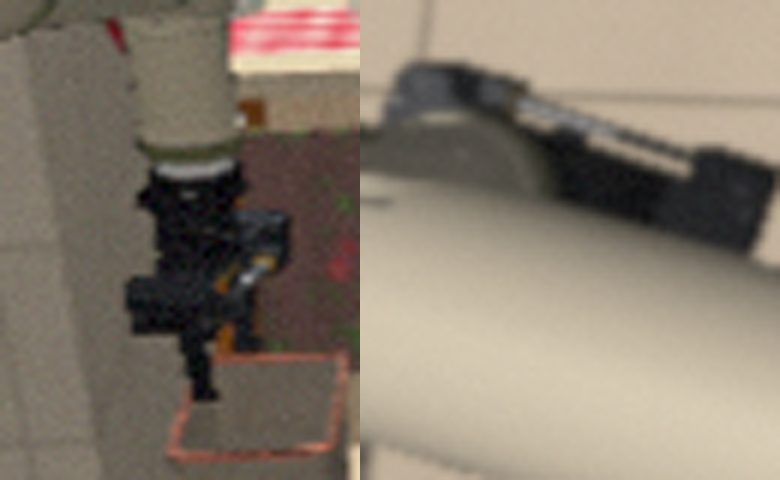

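In the start view, the near fingertip is at (194,146) against a predicted row of 152. Both views point to the real tips being about 30 mm higher than the reported TCP. I'll feel for the handle top with the shut fingers to pin this down.

>>> {"op": "arm_command", "data": {
  "moves": [0, 0, 2, 0, 0, 0, 2, 0, 0, 0, 2, 0, 0, 0, 2, 0, 0, 0, 1.6, 0, 0, 0, 0.2, 0, 0, 0, 0, 0, 0, 0, 0, 0]
}}

```text
time: 6.58
ee_pos: [0.6566, -0.2048, 0.1373]
eef_rot: [0.746, 0.666, 0.0, 0.0]
ft_force: [-0.4, 0.4, 0.0]
width: 0.0003
grip_force: 0.0
```

>>> {"op": "arm_command", "data": {
  "moves": [0, 0, 0.2, 0, 0, 0, 0.2, 0, 0, 0, 0, 0]
}}

```text
time: 6.83
ee_pos: [0.6566, -0.2046, 0.133]
eef_rot: [0.746, 0.666, 0.0, 0.0]
ft_force: [0.1, -0.4, -0.2]
width: 0.0004
grip_force: 0.0
```

>>> {"op": "arm_command", "data": {
  "moves": [0, 0, 0.2, 0, 0, 0, 0.2, 0, 0, 0, 0, 0]
}}

```text
time: 7.08
ee_pos: [0.6563, -0.2045, 0.1283]
eef_rot: [0.746, 0.666, -0.0, -0.0]
ft_force: [-1.1, 0.5, 0.1]
width: 0.0007
grip_force: 0.0
```

>>> {"op": "arm_command", "data": {
  "moves": [0, 0, 0.2, 0, 0, 0, 0.2, 0, 0, 0, 0, 0]
}}

```text
time: 7.33
ee_pos: [0.6569, -0.2048, 0.1268]
eef_rot: [0.746, 0.666, 0.001, 0.001]
ft_force: [-5.6, 2.5, 13.9]
width: 0.0004
grip_force: 7.0
```

```bash
python3 - <<'E'
from h import *
a=r.camera("side")[:,:,::-1]
z=lambda im,x,y,w,h,k:cv2.resize(im[y:y+h,x:x+w],None,fx=k,fy=k,interpolation=cv2.INTER_CUBIC)
cv2.imwrite("pics/s3.png",z(a,270,190,90,100,6))
s=r.read_state();print(s["ft_force"],s["ee_pos"])
E
```

```text
[-5.23503609  2.49429941 14.19429356] [ 0.65688101 -0.20478322  0.12682036]
```

View pics/s3.png

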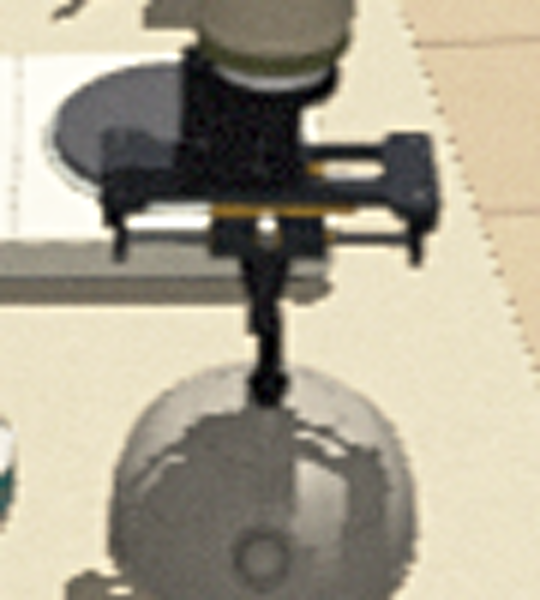

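Contact with the handle top (0.162) came at a reported z of about 0.127, so the real tips are about 35 mm above the reported TCP. I'll back off, open, and descend to a reported z of about 0.098.

>>> {"op": "arm_command", "data": {
  "moves": [0, 0, -1, 0, 0, 0, -1.5, 0, 0, 0, 0, 0, 0, 0, 0, 0, 0, 0, 0, 0, 0, 0, 0, 0, 0, 0, 0, 0, 0, 0, 0, 0, 0, 0, 0, 0, 0, 0, 0, 0, 0, 0, 0, 0, 0, 0, 0, 0],
  "fingers": 100
}}

```text
time: 8.38
ee_pos: [0.6564, -0.2046, 0.1497]
eef_rot: [0.746, 0.666, 0.0, -0.0]
ft_force: [-0.0, -0.2, 0.6]
width: 0.0724
grip_force: 0.0
```

>>> {"op": "arm_command", "data": {
  "moves": [0, 0, 0, 0, 0, 0, 0, 0, 0, 0, 0.5, 0, 0, 0, 1, 0, 0, 0, 1, 0, 0, 0, 1, 0, 0, 0, 0.8, 0, 0, 0, 0, 0, 0, 0, 0, 0]
}}

```text
time: 9.13
ee_pos: [0.656, -0.2045, 0.1059]
eef_rot: [0.746, 0.666, -0.0, -0.001]
ft_force: [0.9, 0.2, -0.2]
width: 0.0872
grip_force: 0.0
```

>>> {"op": "arm_command", "data": {
  "moves": [0, 0, 0.4, 0, 0, 0, 0.4, 0, 0, 0, 0, 0, 0, 0, 0, 0]
}}

```text
time: 9.47
ee_pos: [0.6564, -0.2046, 0.0986]
eef_rot: [0.746, 0.666, -0.0, -0.0]
ft_force: [0.6, 0.2, -0.3]
width: 0.0865
grip_force: 0.0
```

>>> {"op": "arm_command", "data": {
  "moves": [0, 0, 0, 0, 0, 0, 0, 0, 0, 0, 0, 0, 0, 0, 0, 0, 0, 0, 0, 0, 0, 0, 0, 0, 0, 0, 0, 0, 0, 0, 0, 0, 0, 0, 0, 0, 0, 0, 0, 0, 0, 0, 0, 0, 0, 0, 0, 0],
  "fingers": 0,
  "squeeze": 45
}}

```text
time: 10.47
ee_pos: [0.658, -0.204, 0.0995]
eef_rot: [0.746, 0.666, 0.001, 0.001]
ft_force: [2.5, 1.5, -2.4]
width: 0.0152
grip_force: 40.1
```

>>> {"op": "arm_command", "data": {
  "moves": [0, 0, 0, 0, 0, 0, 0, 0, 0, 0, 0, 0, 0, 0, 0, 0]
}}

```text
time: 10.8
ee_pos: [0.6568, -0.2041, 0.0988]
eef_rot: [0.746, 0.666, 0.0, -0.0]
ft_force: [3.5, 2.6, 2.1]
width: 0.0148
grip_force: 45.0
```

Gripped at 15 mm. Lifting.

>>> {"op": "arm_command", "data": {
  "moves": [0, 0, -0.2, 0, 0, 0, -0.5, 0, 0, 0, -1, 0, 0, 0, -1.2, 0, 0, 0, -1.2, 0, 0, 0, -1.2, 0, 0, 0, -1.2, 0, 0, 0, -1.2, 0, 0, 0, -1.2, 0, 0, 0, -0.6, 0, 0, 0, 0, 0, 0, 0, 0, 0]
}}

```text
time: 11.8
ee_pos: [0.6565, -0.2047, 0.1937]
eef_rot: [0.746, 0.666, 0.0, 0.0]
ft_force: [-0.8, -0.6, -8.3]
width: 0.0147
grip_force: 45.0
```

```bash
python3 - <<'E'
from h import *
s=r.read_state();print(s["width"],s["grip_force"],s["ft_force"],s["torque"])
plan([.649,.161,.195],-6.6,20)
E
```

```text
0.014707085449787709 44.964864028376184 [-0.78732999 -0.62646727 -8.28149017] [-0.05047049  0.1435519  -0.00728635]
t 11.8 from [ 0.6565 -0.2047  0.1937] yang -6.52 turn 0.08284873119154668
1.8,-0.2,-0.0,0.0,  1.8,-0.3,-0.0,0.0,  1.8,-0.2,-0.0,0.0,  1.8,-0.3,-0.0,0.0,  1.9,-0.2,-0.0,0.0,  1.8,-0.3,-0.0,0.0,  1.8,-0.2,-0.0,0.0,  1.8,-0.3,-0.1,0.0,  1.8,-0.2,0.0,0.0,  1.8,-0.2,0.0,0.0,  1.8,-0.3,0.0,0.0,  1.8,-0.2,0.0,0.0,  1.9,-0.3,0.0,0.1,  1.8,-0.2,0.0,-0.0,  1.8,-0.3,0.0,-0.0,  1.8,-0.2,-0.0,-0.0,  1.8,-0.3,-0.0,-0.0,  1.8,-0.2,-0.0,-0.0,  1.8,-0.3,-0.0,-0.0,  1.8,-0.2,-0.0,-0.0,  
end [0.6491 0.1606 0.1947] -6.6
```

>>> {"op": "arm_command", "data": {
  "moves": [0.8, -0.1, 0, 0, 1.6, -0.2, 0, 0, 2, -0.3, 0, 0, 2, -0.3, 0, 0, 2, -0.3, 0, 0, 2, -0.3, 0, 0, 2, -0.2, 0, 0, 2, -0.3, 0, 0, 2, -0.2, 0, 0, 2, -0.3, 0, 0, 2, -0.3, 0, 0, 2, -0.3, 0, 0]
}}

```text
time: 12.8
ee_pos: [0.6503, 0.0232, 0.1928]
eef_rot: [0.746, 0.666, -0.001, -0.001]
ft_force: [0.3, -0.4, -7.2]
width: 0.0145
grip_force: 45.0
```

>>> {"op": "arm_command", "data": {
  "moves": [2, -0.2, 0, 0, 2, -0.3, 0, 0, 2, -0.3, 0, 0, 2, -0.3, 0, 0, 2, -0.3, 0, 0, 1.6, -0.2, 0, 0, 1.2, -0.2, 0, 0, 0.8, -0.1, 0, 0, 0.4, -0.1, 0, 0, 0, 0, 0, 0, 0, 0, 0, 0, 0, 0, 0, 0]
}}

```text
time: 13.8
ee_pos: [0.6473, 0.161, 0.1939]
eef_rot: [0.747, 0.665, -0.0, 0.0]
ft_force: [-0.2, -0.2, -7.1]
width: 0.0146
grip_force: 45.0
```

```bash
python3 - <<'E'
from h import *
a=r.camera("side")[:,:,::-1];b=r.camera("top")[:,:,::-1]
z=lambda im,x,y,w,h,k:cv2.resize(im[y:y+h,x:x+w],None,fx=k,fy=k,interpolation=cv2.INTER_CUBIC)
cv2.imwrite("pics/p.png",np.hstack([z(a,225,150,110,130,4)[:480],z(b,200,140,85,120,4)]))
plan([.649,.161,.19],-6.6,2)
E
```

```text
t 13.9 from [0.6472 0.1615 0.1939] yang -6.61 turn -0.011932693685508866
-0.0,0.1,0.2,-0.0,  -0.0,0.1,0.2,-0.0,  
end [0.6492 0.1613 0.1899] -6.6
```

View pics/p.png

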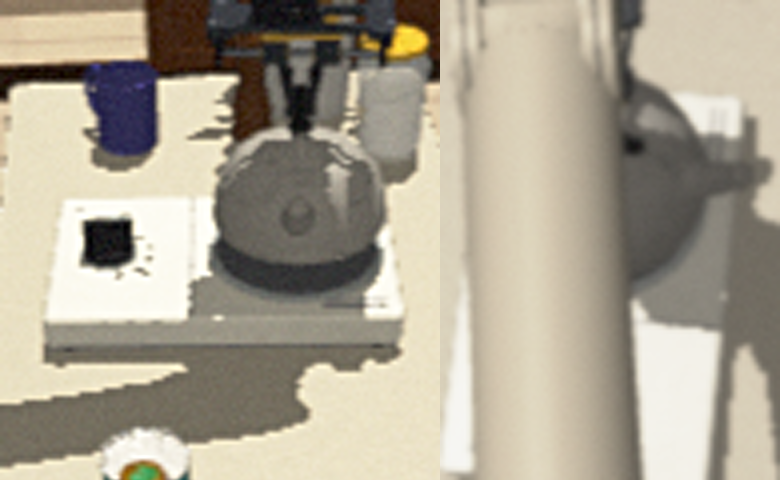

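The kettle is held upright above the plate. In the side view the body spans columns 279–321. In the top view its right edge is at (267,185), rows 158–212. The plate centre was at (241,188).

```bash
python3 - <<'E'
from h import *
print("orig edges y",ray("top",313,189.5,.06),ray("top",362.5,189.5,.06))
print("now right edge",ray("top",267,185,.155),"centre x side", ray("side",300,203,.155),"orig side", ray("side",314,275,.06))
print(proj("side",[.647,.161,.155]),proj("top",[.647,.161,.155]))
E
```

```text
orig edges y [ 0.646  -0.1098] [ 0.6514 -0.2963]
now right edge [0.6339 0.0614] centre x side [0.6403 0.0728] orig side [ 0.6555 -0.261 ]
[299.3 192.1] [238.9 180.6]
```

>>> {"op": "arm_command", "data": {
  "moves": [0.4, 0.2, 0.3, 0, 0, 0, 0.6, 0, 0, 0, 0.6, 0, 0, 0, 0.6, 0, 0, 0, 0.3, 0, 0, 0, 0.2, 0, 0, 0, 0, 0, 0, 0, 0, 0]
}}

```text
time: 14.57
ee_pos: [0.6495, 0.1665, 0.1678]
eef_rot: [0.746, 0.666, 0.0, 0.0]
ft_force: [-0.6, 0.0, -8.1]
width: 0.0149
grip_force: 45.0
```

>>> {"op": "arm_command", "data": {
  "moves": [0, 0, 0.1, 0, 0, 0, 0.1, 0, 0, 0, 0.1, 0, 0, 0, 0.1, 0, 0, 0, 0, 0, 0, 0, 0, 0]
}}

```text
time: 15.07
ee_pos: [0.6494, 0.1665, 0.1636]
eef_rot: [0.746, 0.666, -0.0, -0.0]
ft_force: [0.2, 0.9, -7.3]
width: 0.0151
grip_force: 45.0
```

>>> {"op": "arm_command", "data": {
  "moves": [0, 0, 0.1, 0, 0, 0, 0.1, 0, 0, 0, 0, 0, 0, 0, 0, 0]
}}

```text
time: 15.4
ee_pos: [0.6495, 0.1666, 0.1616]
eef_rot: [0.746, 0.666, -0.0, -0.0]
ft_force: [-0.4, -0.0, -7.4]
width: 0.0148
grip_force: 45.0
```

>>> {"op": "arm_command", "data": {
  "moves": [0, 0, 0.1, 0, 0, 0, 0, 0, 0, 0, 0, 0]
}}

```text
time: 15.65
ee_pos: [0.6497, 0.1669, 0.1611]
eef_rot: [0.746, 0.666, 0.0, 0.0]
ft_force: [-0.6, 0.9, -5.4]
width: 0.0147
grip_force: 45.0
```

>>> {"op": "arm_command", "data": {
  "moves": [0, 0, 0.1, 0, 0, 0, 0, 0, 0, 0, 0, 0]
}}

```text
time: 15.9
ee_pos: [0.6501, 0.1675, 0.1606]
eef_rot: [0.746, 0.666, 0.001, 0.0]
ft_force: [1.7, 5.0, 2.6]
width: 0.015
grip_force: 45.0
```

>>> {"op": "arm_command", "data": {
  "moves": [0, 0, 0, 0, 0, 0, 0, 0],
  "squeeze": 3
}}

```text
time: 16.07
ee_pos: [0.6501, 0.167, 0.1605]
eef_rot: [0.746, 0.666, 0.001, 0.0]
ft_force: [1.7, 3.5, 2.4]
width: 0.0164
grip_force: 3.0
```

>>> {"op": "arm_command", "data": {
  "moves": [0, 0, 0, 0, 0, 0, 0, 0, 0, 0, 0, 0, 0, 0, 0, 0, 0, 0, 0, 0, 0, 0, 0, 0, 0, 0, 0, 0, 0, 0, 0, 0, 0, 0, 0, 0, 0, 0, 0, 0],
  "fingers": 100
}}

```text
time: 16.9
ee_pos: [0.6495, 0.1666, 0.1597]
eef_rot: [0.746, 0.666, 0.0, -0.0]
ft_force: [0.5, -0.3, 0.2]
width: 0.0747
grip_force: 0.0
```

Released. Rising clear, then heading to the knob.

>>> {"op": "arm_command", "data": {
  "moves": [0, 0, -0.3, 0, 0, 0, -0.8, 0, 0, 0, -1.5, 0, 0, 0, -2, 0, 0, 0, -2, 0, 0, 0, -2, 0, 0, 0, -1.4, 0, 0, 0, 0, 0]
}}

```text
time: 17.57
ee_pos: [0.6509, 0.1665, 0.2639]
eef_rot: [0.746, 0.666, 0.002, 0.001]
ft_force: [1.2, 0.1, 0.3]
width: 0.0869
grip_force: 0.0
```

```bash
python3 - <<'E'
from h import *
s=r.read_state();print(s["ft_force"],s["joint_positions"])
plan([.433,.174,.20],100.8,20)
E
```

```text
[1.22893249 0.0877528  0.33561274] [-0.76483367  0.46483409  0.67634765  1.23112124 -0.2854877   1.53366856
 -0.24694657]
t 17.57 from [0.6509 0.1665 0.2639] yang -6.52 turn -107.32064158675894
-0.1,-1.1,0.3,-5.4,  0.0,-1.1,0.3,-5.3,  0.1,-1.1,0.4,-5.4,  0.3,-1.0,0.3,-5.4,  0.3,-1.1,0.3,-5.3,  0.4,-1.0,0.3,-5.4,  0.5,-0.9,0.3,-5.4,  0.6,-1.0,0.4,-5.3,  0.7,-0.8,0.3,-5.4,  0.7,-0.8,0.3,-5.4,  0.8,-0.7,0.3,-5.3,  0.9,-0.6,0.3,-5.4,  1.0,-0.6,0.4,-5.4,  1.0,-0.4,0.3,-5.3,  1.0,-0.4,0.3,-5.4,  1.1,-0.3,0.3,-5.4,  1.0,-0.1,0.3,-5.3,  1.1,-0.1,0.4,-5.4,  1.1,0.0,0.3,-5.4,  1.1,0.2,0.3,-5.3,  
end [0.4329 0.1742 0.1999] 100.8
```

>>> {"op": "arm_command", "data": {
  "moves": [-0.1, -1.1, 0, -5.4, 0, -1.1, 0, -5.4, 0.1, -1.1, 0.3, -5.4, 0.3, -1, 0.3, -5.4, 0.3, -1.1, 0.3, -5.4, 0.4, -1, 0.3, -5.4, 0.5, -0.9, 0.3, -5.4, 0.6, -1, 0.4, -5.4, 0.7, -0.8, 0.3, -5.4, 0.7, -0.8, 0.3, -5.4, 0.8, -0.7, 0.3, -5.4, 0.9, -0.6, 0.3, -5.4]
}}

```text
time: 18.57
ee_pos: [0.5186, 0.1706, 0.2283]
eef_rot: [0.271, 0.963, -0.0, -0.0]
ft_force: [0.3, 0.1, -0.4]
width: 0.0871
grip_force: 0.0
```

```bash
python3 - <<'E'
from h import *
s=r.read_state();print(s["joint_positions"])
plan([.433,.174,.15],100.8,9)
E
```

```text
[-0.84568604  0.13601779  0.49486207  1.63509559 -0.06548718  1.38720924
  0.67909261]
t 18.57 from [0.5186 0.1706 0.2283] yang 58.54 turn -42.25513775794201
0.8,-0.5,0.9,-4.7,  0.9,-0.4,0.8,-4.7,  0.9,-0.3,0.9,-4.7,  0.9,-0.2,0.9,-4.7,  0.9,-0.2,0.9,-4.7,  1.0,-0.1,0.8,-4.7,  0.9,-0.0,0.9,-4.7,  1.0,0.1,0.9,-4.7,  0.9,0.1,0.8,-4.7,  
end [0.4334 0.1741 0.1503] 100.8
```

>>> {"op": "arm_command", "data": {
  "moves": [0.8, -0.5, 0.9, -4.7, 0.9, -0.4, 0.8, -4.7, 0.9, -0.3, 0.9, -4.7, 0.9, -0.2, 0.9, -4.7, 0.9, -0.2, 0.9, -4.7, 1, -0.1, 0.8, -4.7, 0.9, 0, 0.9, -4.7, 1, 0.1, 0.9, -4.7, 0.9, 0.1, 0.8, -4.7, 0, 0, 0, 0, 0, 0, 0, 0]
}}

```text
time: 19.48
ee_pos: [0.4339, 0.1746, 0.1507]
eef_rot: [-0.091, 0.996, 0.0, -0.0]
ft_force: [-0.6, 0.2, 0.3]
width: 0.0869
grip_force: 0.0
```

```bash
python3 - <<'E'
from h import *
a=r.camera("side")[:,:,::-1];b=r.camera("top")[:,:,::-1]
z=lambda im,x,y,w,h,k:cv2.resize(im[y:y+h,x:x+w],None,fx=k,fy=k,interpolation=cv2.INTER_CUBIC)
cv2.imwrite("pics/k.png",np.hstack([z(a,225,140,110,120,4),z(b,195,145,85,120,4)]))
p=r.read_state()["ee_pos"];print(proj("side",p+[0,0,.035]))
plan([.433,.174,.034],100.8,6)
E
```

```text
[250.  186.5]
t 19.58 from [0.4348 0.1747 0.1513] yang 100.42 turn -0.37843992052142994
0.0,-0.0,2.0,-0.1,  0.1,-0.0,1.9,-0.0,  -0.0,-0.0,2.0,-0.1,  0.0,-0.0,1.9,-0.1,  0.1,-0.0,2.0,-0.0,  -0.0,-0.0,1.9,-0.1,  
end [0.4328 0.1744 0.0343] 100.8
```

View pics/k.png

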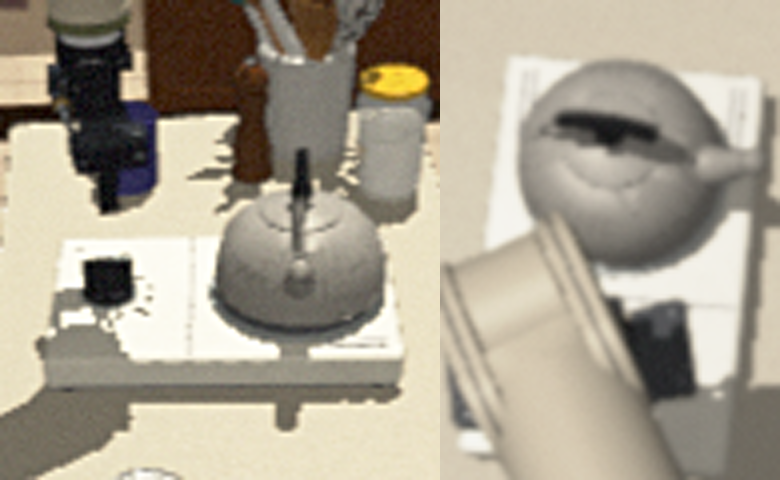

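The kettle sits upright on the plate, its body centred at top (241.3,186). In the side view the fingers line up with the knob at crop column 108. I'll check the kettle offset and descend on the knob.

```bash
python3 -c "
from h import *
print(ray('top',241.3,186,.122), 'orig same-way', ray('top',338,189.5,.06))"
```

```text
[0.6359 0.1548] orig same-way [ 0.6487 -0.204 ]
```

>>> {"op": "arm_command", "data": {
  "moves": [0, 0, 1.5, 0, 0.1, 0, 2, -0.2, 0, 0, 2, -0.2, 0, 0, 2, 0, 0, 0, 1.5, 0, 0, 0, 1, 0, 0, 0, 0, 0]
}}

```text
time: 20.17
ee_pos: [0.4326, 0.1739, 0.0493]
eef_rot: [-0.095, 0.995, -0.001, -0.001]
ft_force: [-0.0, -0.2, -0.4]
width: 0.0874
grip_force: 0.0
```

>>> {"op": "arm_command", "data": {
  "moves": [0, 0, 0.5, 0, 0, 0, 0.5, 0, 0, 0, 0.4, 0, 0, 0, 0, 0]
}}

```text
time: 20.5
ee_pos: [0.433, 0.1745, 0.0364]
eef_rot: [-0.096, 0.995, -0.0, -0.0]
ft_force: [-0.8, 0.2, 0.1]
width: 0.0869
grip_force: 0.0
```

>>> {"op": "arm_command", "data": {
  "moves": [0, 0, 0, 0, 0, 0, 0, 0, 0, 0, 0, 0, 0, 0, 0, 0, 0, 0, 0, 0, 0, 0, 0, 0, 0, 0, 0, 0, 0, 0, 0, 0, 0, 0, 0, 0, 0, 0, 0, 0, 0, 0, 0, 0, 0, 0, 0, 0],
  "fingers": 0,
  "squeeze": 20
}}

```text
time: 21.5
ee_pos: [0.4324, 0.1766, 0.0368]
eef_rot: [-0.096, 0.995, 0.001, -0.0]
ft_force: [-1.0, 5.7, -5.0]
width: 0.016
grip_force: 20.0
```

>>> {"op": "arm_command", "data": {
  "moves": [0, 0, 0, 0, 0, 0, 0, 0, 0, 0, 0, 0]
}}

```text
time: 21.75
ee_pos: [0.4324, 0.1765, 0.0368]
eef_rot: [-0.097, 0.995, 0.001, -0.0]
ft_force: [-3.4, 7.7, -0.6]
width: 0.0158
grip_force: 20.0
```

>>> {"op": "arm_command", "data": {
  "moves": [0, 0.2, 0, 0, 0, 0, 0, 5, 0, 0, 0, 6, 0, 0, 0, 6, 0, 0, 0, 6, 0, 0, 0, 6, 0, 0, 0, 6, 0, 0, 0, 6, 0, 0, 0, 6, 0, 0, 0, 6, 0, 0, 0, 4.3, 0, 0, 0, 0]
}}

```text
time: 22.75
ee_pos: [0.4334, 0.1796, 0.0368]
eef_rot: [0.395, 0.919, 0.002, 0.0]
ft_force: [5.9, 13.1, -10.7]
width: 0.0159
grip_force: 20.0
```

```bash
python3 -c "
from h import *
s=r.read_state();print(s['ft_force'],s['torque']);plan([.433,.176,.037],43.5,1)"
```

```text
[  5.85036223  13.07966527 -10.72985999] [ 2.79802704 -1.07288541  0.10696524]
t 22.75 from [0.4334 0.1796 0.0368] yang 43.52 turn 0.015481311501957862
-0.2,-0.3,-0.0,0.0,  
end [0.4326 0.1761 0.0368] 43.5
```

>>> {"op": "arm_command", "data": {
  "moves": [0, 0, 0, 0, 0, 0, 0, 0, 0, 0, 0, 0, 0, 0, 0, 0, 0, 0, 0, 0, 0, 0, 0, 0, 0, 0, 0, 0, 0, 0, 0, 0, 0, 0, 0, 0, 0, 0, 0, 0, 0, 0, 0, 0],
  "fingers": 100
}}

```text
time: 23.67
ee_pos: [0.4327, 0.1765, 0.0367]
eef_rot: [0.393, 0.919, 0.0, -0.0]
ft_force: [0.2, 0.4, 1.2]
width: 0.0811
grip_force: 0.0
```

>>> {"op": "arm_command", "data": {
  "moves": [0, 0, -1, 0, 0, 0, -2, 0, 0, 0, -2, 0, 0, 0, -2, 0, 0, 0, -2, 0, 0, 0, -2, 0, 0, 0, -3, 0, 0, 0, -3, 0, 0, 0, -3, 0, 0, 0, 0, 0]
}}

```text
time: 24.5
ee_pos: [0.4349, 0.1773, 0.243]
eef_rot: [0.394, 0.919, 0.004, 0.002]
ft_force: [0.2, -0.1, -0.1]
width: 0.0869
grip_force: 0.0
```

```bash
python3 -c "
from h import *
plan([.36,.42,.23],70,9)"
```

```text
t 24.5 from [0.4349 0.1773 0.243 ] yang 43.65 turn -26.34854145840302
2.5,1.3,0.1,-2.9,  2.5,1.3,0.2,-3.0,  2.4,1.6,0.1,-2.9,  2.3,1.6,0.2,-2.9,  2.2,1.7,0.1,-2.9,  2.1,1.9,0.2,-3.0,  2.0,1.9,0.1,-2.9,  2.0,2.1,0.2,-2.9,  1.8,2.2,0.1,-2.9,  
end [0.3599 0.4204 0.23  ] 70.0
```

Moving aside so the knob can be checked from the top camera, numerically since my picture views are used up.

>>> {"op": "arm_command", "data": {
  "moves": [2.5, 1.3, 0, -2.9, 2.5, 1.3, 0, -3, 2.4, 1.6, 0, -2.9, 2.3, 1.6, 0, -2.9, 2.2, 1.7, 0, -2.9, 2.1, 1.9, 0, -3, 2, 1.9, 0, -2.9, 2, 2.1, 0, -2.9, 1.8, 2.2, 0, -2.9, 0, 0, 0, 0]
}}

```text
time: 25.33
ee_pos: [0.3537, 0.4249, 0.2361]
eef_rot: [0.168, 0.986, 0.0, -0.001]
ft_force: [-0.7, 0.5, 0.0]
width: 0.0871
grip_force: 0.0
```

```bash
python3 - <<'E'
from h import *
b=r.camera("top")[:,:,::-1].copy();cv2.imwrite("pics/end.png",b)
def show(im):
    g=cv2.cvtColor(im,cv2.COLOR_BGR2GRAY)[230:256,222:254]
    for i,row in enumerate(g):print(230+i,' '.join("%3d"%v for v in row))
show(cv2.imread("pics/top0.png"));print();show(b)
print(r.read_state()["ee_pos"])
E
```

```text
230 243 243 243 243 243 243 242 242 241 234 219 217 233 240 241 239 232 231 236 240 240 240 240 239 239 239 239 240 239 238 239 239
231 243 243 243 243 242 241 241 242 241 231 192 186 225 239 240 232 205 190 223 238 240 240 239 236 230 231 237 239 240 239 239 239
232 243 243 242 241 235 229 235 241 241 236 220 218 235 241 240 229 192 181 221 237 240 240 236 221 189 195 224 237 239 239 239 239
233 243 243 242 237 214 189 223 239 241 237 231 230 234 237 238 236 231 230 235 239 240 235 221 177 141 169 220 237 239 239 239 239
234 243 243 242 239 218 192 222 237 232 217 211 201 190 200 224 235 238 239 240 239 235 219 182 159 169 208 233 239 240 239 238 239
235 243 242 243 242 237 233 235 234 208 178 203 191 135 131 176 211 226 234 238 237 222 183 177 206 224 234 238 240 239 240 239 239
236 240 239 240 241 242 241 235 216 158 148 207 199 122  77 106 137 170 206 228 232 222 203 216 232 238 240 240 240 239 240 239 239
237 229 223 222 233 240 236 216 166 111 134 205 201 124  52  50  69 100 145 192 225 232 233 236 239 240 240 240 240 240 239 239 239
238 221 222 214 224 234 218 165 113  85 128 
[... 5099 characters left out ...]
7 238
251 240 241 241 241 241 240 236 223 204 187 164 140 118 110 125 162 191 216 231 236 237 237 237 237 236 236 237 236 237 238 237 236
252 241 241 240 241 241 241 239 236 233 228 216 202 189 185 189 214 228 233 236 237 237 236 236 236 236 236 236 237 237 237 237 236
253 241 240 240 240 241 241 240 240 239 237 235 233 231 230 230 233 236 237 237 237 236 236 235 236 237 237 237 237 237 237 237 236
254 241 241 240 240 240 241 240 240 239 239 239 239 239 238 237 237 237 237 237 238 237 237 236 237 237 237 237 237 238 237 236 236
255 241 241 241 241 241 241 240 240 240 240 239 240 240 239 239 237 237 237 237 237 237 237 236 237 237 237 237 238 237 237 236 235
[0.35546405 0.42224945 0.23629757]
```

The white pointer line now runs from (233.8,241) to (238.3,237), towards the long bar mark at (244.5,234). That fits the 2.0 click, and the arm is clear of everything, so I'm handing in.

```bash
python3 -c "
from bench import r
print(r.close_job())"
```

```text
the job is handed in; nothing more can be done
None
```

The kettle stands upright and released, about 1 cm off the middle of the hotplate, and the knob's pointer is turned to the long bar mark; I handed the job in at about 25 s of robot time, but the hand-in returned no verdict.

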